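Set and lock the gas regulator, then hold the lighter at the burner

TASK

Get the small table-top gas burner ready to light: turn its regulator knob so that the pointer stands at the long mark, then slide the metal lock hood fully home over the knob. Then draw the gas lighter up out of its stand and hold it slanting at about 45 degrees, nozzle downward, with the nozzle tip about 4 cm above the middle of the burner head and touching nothing. Finish like that, still holding the lighter there, and do not disturb the timer, the jar or the salt shaker.

Things in the scene. Friction and masses are not known exactly. Their poses are not given: they have to be found in the camera images.
- stove: Fixed table-top gas burner: steel box 230 x 230 mm, flat deck 45 mm above the table. Origin: centre of its underside; local x from front to back (front faces the robot at yaw 0), y left, z up. Burner head at local (10, 45) mm among four wire pan supports 44 to 68 mm from its axis, up to 79 mm above the table. Regulator knob at local (-55, -68) mm, lock hood behind it.
- burner_top (a point): Centre of the top face of the round dark burner head (70 mm in diameter), 70 mm above the table.
- regulator_knob (a joint): Angle (rad) of the black regulator knob: disc 42 mm in diameter, on it a bar grip 42 mm long, 12 mm thick, 12 to 32 mm above the deck; white pointer at one end of the bar. Grows clockwise seen from above, stops at 0 and 2.1; at 1.5 the pointer is at the long mark, towards the stove's local -x. Starts at 0.15 to 0.85; stays where left (friction 0.04 N m).
- knob_grip (a point): On the knob's axis, at the middle of the bar grip's height, 24 mm above the deck (69 mm above the table). Its x axis points along the bar towards the pointer, z up.
- knob_pointer (a point): Outer tip of the knob's white pointer nib, 27 mm from the knob axis.
- mark (a point): Middle of the long mark: a black ridge 14 mm long on the deck, straight in front of the knob (local -x), 40 mm from its axis. The other marks round the knob are small dots.
- lock_hood (a joint): Travel (m) of the lock hood, an aluminium tunnel 56 mm long, 64 mm wide, roof 42 mm above the deck, which passes over the knob at any angle. Slides along the stove's local x: 0 = centre 95 mm behind the knob axis, grows towards local -x (front), 0.095 = fully home at its stop, centred over the knob. Starts at 0 to 0.02; friction 2 N; stays where left.
- hood_grip (a point): Middle of the upper part of the upright fin on the hood's roof, 101 mm above the table: fin 8 mm thick along the stove's x, 38 mm wide along its y, standing from 42 to 64 mm above the deck, on the hood's centre. Its axes are the stove's.
- stand: Fixed lighter stand: dark round foot 84 mm in diameter and 10 mm high with an upright steel tube, outer diameter 30 mm, inner 21 mm, rim 105 mm above the table. Origin at the centre of its underside.
- lighter: Gas lighter, 193 mm long, about 0.12 kg, loose, upright in the stand's tube, nozzle down. Origin: nozzle tip (15 mm above the table at the start); local z from the tip to the handle's end. Steel nozzle 12 mm in diameter (z 0 to 90 mm), collar 36 mm in diameter resting on the tube's rim, black square handle 24 x 24 mm (z 100 to 190); small grey button on its +x face, +y and -y faces plain.
- lighter_grip (a point): Middle of the handle, on its axis, 150 mm from the nozzle tip (165 mm above the table at the start); same axes as the lighter.
- kitchen_timer: Bystander, leave alone: round kitchen timer with a ribbed red top, 66 mm in diameter, 57 mm high; origin at the centre of its underside.
- sample_jar_3: Bystander, leave alone: glass jar with a white lid, 62 mm in diameter, 75 mm high; origin at the centre of its underside.
- salt_shaker: Bystander, leave alone: salt shaker, 44 mm in diameter, 90 mm high; origin at the centre of its underside.
Things that resemble listed ones, but are neither listed nor needed, are in the scene too. Of the things that look like the lighter, the largest one is meant.

How it is judged:
By the outcome, as a careful person would: the job done as asked, in the order asked, and still so for the second after the job is handed in, while the arm keeps its last pose, push and grip.
It also fails if it takes over 58 s, if anything falls off the work surface, if the arm or the gripper's body presses on something with over 40 N, if the wrist force passes 120 N, or if a joint passes its speed limit or range.

ROBOT

A 6-joint arm with a two-finger parallel gripper is mounted at the origin on a cart in front of the work surface, level with it; the furniture and walls round the work are solid. World frame = base frame: x ahead of the robot, y to its left, z up, the work surface at z = 0. Lengths are in m, angles in rad, forces in N, time in s.
With the tool pointing down it reaches from about 0.325 to 0.775 m from the base axis. Payload 5.5 kg.
Tool frame: the origin (TCP) lies between the finger pads; the fingertips stand 8 mm ahead of it and the grasp point (between the pads) lies 11 mm behind it (tcp_to_tips is the distance from the TCP to the fingertips, in m); z points along the fingers, y is the line along which they close (so a half turn about z gives the same grasp; the last joint's range is limited). The gripper opens to 88 mm and grips with 3 to 60 N. Pads are 20 mm wide; open, the fingers measure 115 mm over their backs; the gripper's body (75 mm by 178 mm) begins 61 mm behind the grasp point.
Start: joints at [-1.233, 0.091, 1.231, -0, 1.82, -0.057], TCP at [0.231, -0.554, 0.231] pointing down, gripper open.
Joint ranges: [-2.87, 2.87], [-0.86, 2.18], [0.17, 2.46], [-1.51, 4.65], [0.06, 2.69], [-2.65, 2.65]. Speed limits (rad/s): [2.57, 2.57, 3.01, 3.14, 3.14, 3.14].

INTERFACE

Orientations are given as a unit quaternion [w, x, y, z].
In Python, from bench import * gives the robot as it stands. Calls block until the motion is done:
- move_to(position, orientation): joint-space move of the TCP to a pose.
- move_l(position, speed=0.15, orientation=None): straight line of the TCP; orientation=None keeps the orientation; speed is the mean speed in m/s.
- movej(angles): joint-space move.
- gripper_open() and close(): open the fingers fully, or close them until they stop; the grip force is fixed at half the most.
- hold(seconds).
- inverse_kinematics(position, orientation): joint angles nearest the present ones, or None.
- state(): the state.
- get_image(name): name is "scene" or "top"; returns a dict with "frame" (384x512x3 uint8, blue, green, red), "depth" (384x512 float32, m along the optical axis (not along the pixel's ray), 0 where there is no reading), "camera_matrix" (3x3 intrinsics, pixels), "k1" (the pictures are not rectified: a ray, as slopes to the right and down, at radius r is drawn at 1 + k1 r^2 times it, then the intrinsics apply), "view" (4x4, takes a point from world to camera coordinates). Camera axes: x right, y up, looking along -z (the intrinsics and any distortion apply to the point x, -y, -z); pixel columns grow to the right and rows downward; lengths in m; the calibration is good to about 2 mm. A picture is of the moment at which its call begins.
A pose or a line that the arm cannot do raises IKError and nothing moves.
- job_done(): hands the job in; it is judged then, once.
The state is a dict: "time": time; "joint_pos": joint angles; "dq": joint speeds; "joint_torque": joint torques, N m; "ee_pos": TCP position; "ee_rot": TCP orientation; "ft_force": force on the tool from outside, world axes, zero at the start; "moment": the same for the moment, N m; "finger_gap": finger opening in m; "finger_force": force on a finger pad.
Only numpy, scipy, OpenCV 4.12 (cv2) and the standard library are available. Lean on these libraries where they do the work, as an engineer would, in place of code of your own. Each camera call takes 0.05 s, during which the arm holds its last target. There are 200 camera calls.

## Working session

There is one attempt and no reset: what is moved stays moved. The work goes in short steps, each a Python script; the robot and the scene stay as the last script left them, time stands still between calls to the robot, and variables do not carry over. Pictures are saved under pics/ and viewed, at most 10 in all, crops included, and the job is handed in when it is done.

```bash
mkdir -p pics; ls; cat > h.py <<'E'
from bench import *
import numpy as np, cv2, pickle
from scipy.spatial.transform import Rotation as R
def snap(n,tag):
    g=get_image(n); pickle.dump(g,open(f'pics/{tag}.pkl','wb')); cv2.imwrite(f'pics/{tag}.png',g['frame']); return g
def load(tag): return pickle.load(open(f'pics/{tag}.pkl','rb'))
def slopes(g,uv):
    K=np.array(g['camera_matrix']); D=np.array([g['k1'],0,0,0,0.])
    return cv2.undistortPoints(np.array([[uv]],float),K,D)[0,0]
def ray(g,uv):
    s=slopes(g,uv); V=np.linalg.inv(np.array(g['view']))
    return V[:3,3],V[:3,:3]@np.array([s[0],-s[1],-1.])
def at_z(g,uv,z):
    o,d=ray(g,uv); return o+d*(z-o[2])/d[2]
def at_d(g,uv):
    o,d=ray(g,uv); u,v=map(int,np.round(uv)); return o+d*float(g['depth'][v,u])
def proj(g,p):
    c=np.array(g['view'])@np.append(p,1); x=np.array([c[0],-c[1],-c[2]])
    return cv2.projectPoints(x.reshape(1,1,3),np.zeros(3),np.zeros(3),np.array(g['camera_matrix']),np.array([g['k1'],0,0,0,0.]))[0].ravel()
def crop(g,tag,u0,v0,u1,v1,s):
    cv2.imwrite(f'pics/{tag}.png',cv2.resize(g['frame'][v0:v1,u0:u1],None,fx=s,fy=s,interpolation=cv2.INTER_CUBIC))
def q(Rm):
    a=R.from_matrix(Rm).as_quat(); return [a[3],a[0],a[1],a[2]]
def down(yaw): # tool z down, tool y axis (closing) at world angle yaw
    y=np.array([np.cos(yaw),np.sin(yaw),0]); z=np.array([0,0,-1.]); return np.column_stack([np.cross(y,z),y,z])
E
python3 - <<'E'
from h import *
for n in('top','scene'):
    g=snap(n,n+'0'); print(n,np.linalg.inv(g['view'])[:3].round(3).tolist(),g['k1'],g['camera_matrix'])
a=load('top0')['frame'];b=load('scene0')['frame']
cv2.imwrite('pics/top0b.png',cv2.resize(a,(800,600)));cv2.imwrite('pics/scene0b.png',cv2.resize(b,(800,600)))
E
```

```text
pics
top [[0.014, 0.996, -0.085, 0.436], [-1.0, 0.014, -0.001, -0.145], [0.001, 0.085, 0.996, 1.337]] 0.03581332909786869 [[445.04250187   0.         253.13743182]
 [  0.         445.04250187 188.67404861]
 [  0.           0.           1.        ]]
scene [[-0.871, 0.202, -0.447, 0.025], [-0.49, -0.377, 0.786, 0.723], [-0.009, 0.904, 0.427, 0.595]] -0.11957266690075494 [[451.72312719   0.         246.01745589]
 [  0.         451.72312719 194.74027331]
 [  0.           0.           1.        ]]
```

View pics/top0b.png

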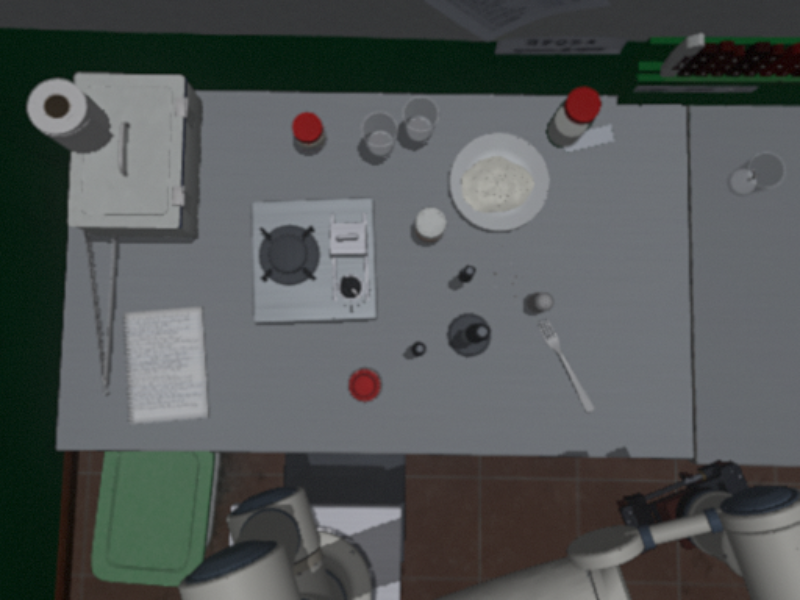

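View pics/scene0b.png

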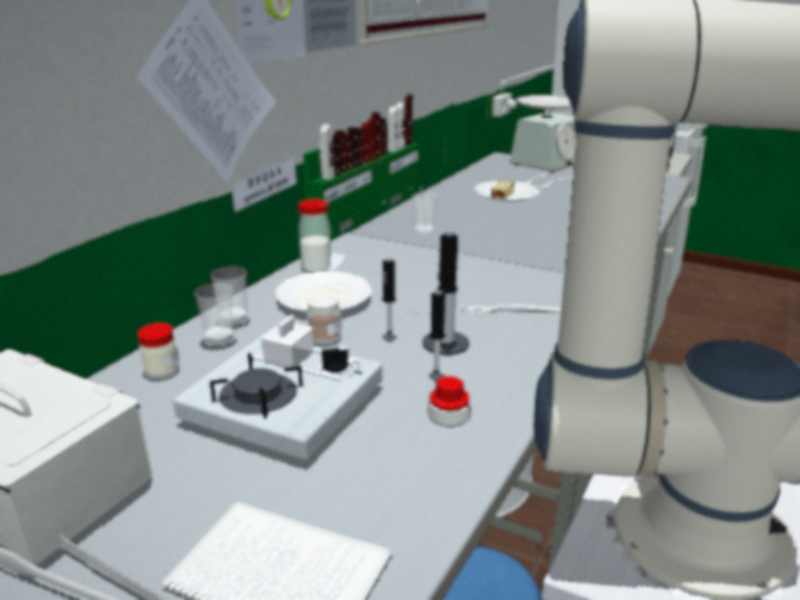

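The overview shows the stove at top (315,260)/800, knob (350,288), and hood (348,237). Candidates for the lighter: black handle in the large stand (475,335), small ones at (467,273) and (418,348). In the scene view, the handle at (448,262) is clearly the largest, so that is my choice. I'll check it in a close crop.

```bash
python3 - <<'E'
from h import *
g=load('top0'); crop(g,'c1',155,120,325,247,4.7)
s=load('scene0'); crop(s,'c2',150,140,320,265,4.7)
E
```

```text
(no output)
```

View pics/c1.png

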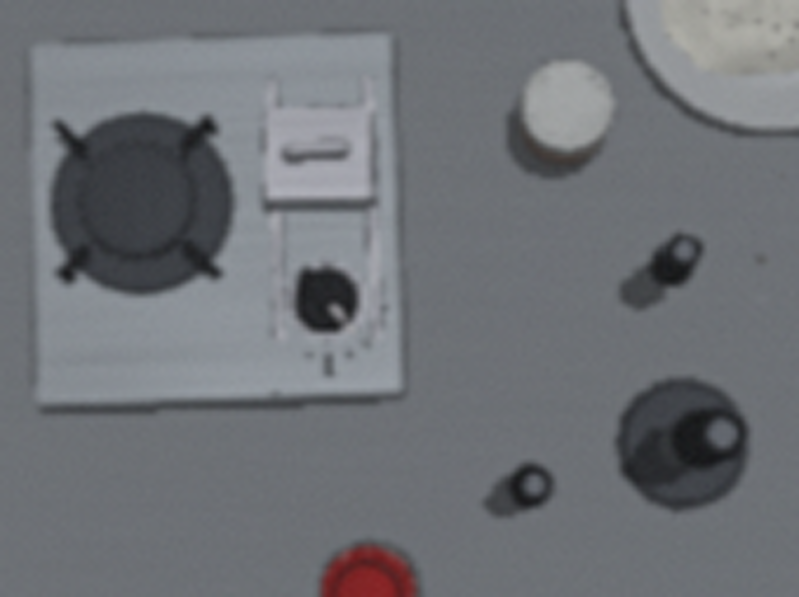

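View pics/c2.png

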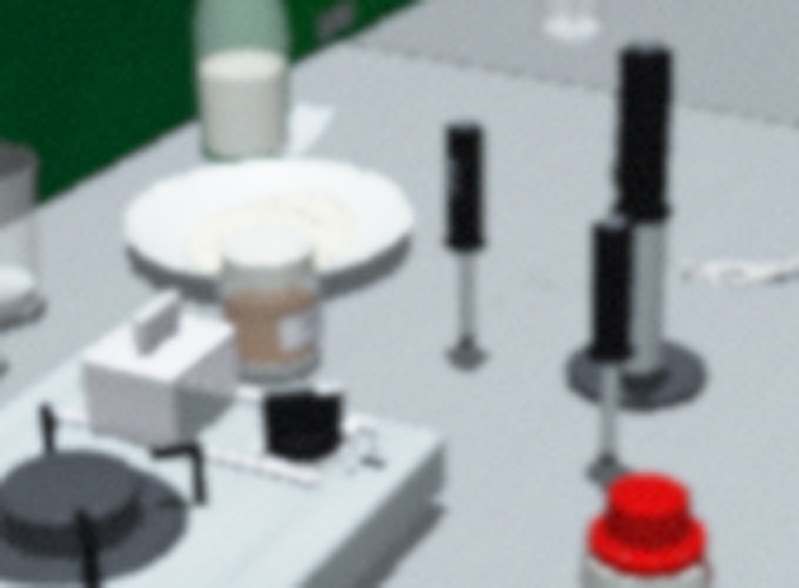

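The crops confirm it: the large lighter sits in the round-foot stand at c1 (722,437), foot (682,443), and the button shows at its left in c2 (617,165). In c1, the knob is at (327,299) with its pointer toward lower right, the long mark at (328,364) and the hood fin at (315,150). I'll compute positions next and make a fine crop for the handle's yaw.

```bash
python3 - <<'E'
from h import *
g=load('top0'); s=load('scene0')
c=lambda x,y:((x+.5)/4.7-.5+155,(y+.5)/4.7-.5+120)
c2=lambda x,y:((x+.5)/4.7-.5+150,(y+.5)/4.7-.5+140)
for n,x,y,z in[('TL',30,45,.045),('TR',390,35,.045),('BR',404,394,.045),('BL',38,405,.045),('burner',137,199,.07),('fin',315,150,.109),('knob',327,299,.077),('ptr',342,318,.077),('mark',328,364,.047),('handtop',722,436,.208),('foot',682,443,.01),('jar',568,105,.075),('timer',368,590,.057),('smallA',685,248,.13),('smallB',532,484,.13)]:
    print(n,at_z(g,c(x,y),z).round(4), 'depth',at_d(g,c(x,y)).round(4))
for n,x,y in[('handtop',645,50),('finS',160,325),('hand mid',645,130)]:
    print(n,at_d(s,c2(x,y)).round(4))
for dx in range(-6,7): # depth profile across handle scene
    u,v=c2(645,130); p=at_d(s,(round(u)+dx,round(v))); print(dx,p.round(3),end=' | ')
a=cv2.resize(g['frame'][200:230,288:322],None,fx=14,fy=14,interpolation=cv2.INTER_CUBIC)[:, :480]
b=cv2.resize(s['frame'][145:190,270:302],None,fx=9.33,fy=9.33,interpolation=cv2.INTER_CUBIC)
f=cv2.convertScaleAbs
b=cv2.resize(b,(300,420)); a=a[:420]
o=np.hstack([a,b]); o=(255*(o/255.)**.5).astype(np.uint8); cv2.imwrite('pics/c3.png',o); print(o.shape)
E
```

```text
TL [0.718  0.1287 0.045 ] depth [0.7169 0.1277 0.0498]
TR [ 0.7278 -0.0963  0.045 ] depth [ 0.7286 -0.0962  0.0416]
BR [ 0.5027 -0.1087  0.045 ] depth [ 0.5036 -0.1082  0.0275]
BL [0.4928 0.1168 0.045 ] depth [ 0.4948  0.1263 -0.0018]
burner [0.6183 0.0554 0.07  ] depth [0.6188 0.056  0.0663]
fin [ 0.6435 -0.0554  0.109 ] depth [ 0.6437 -0.0553  0.1077]
knob [ 0.5579 -0.0621  0.077 ] depth [ 0.5581 -0.062   0.0753]
ptr [ 0.5465 -0.0714  0.077 ] depth [ 0.5465 -0.0715  0.0776]
mark [ 0.5205 -0.0616  0.047 ] depth [ 0.5206 -0.0614  0.045 ]
handtop [ 0.4741 -0.2851  0.208 ] depth [ 0.4741 -0.2849  0.2095]
foot [ 0.476  -0.2843  0.01  ] depth [ 0.4722 -0.2713  0.1342]
jar [ 0.6792 -0.2068  0.075 ] depth [ 0.6793 -0.2069  0.0747]
timer [ 0.3827 -0.0892  0.057 ] depth [ 0.3824 -0.0889  0.0496]
smallA [ 0.5855 -0.2729  0.13  ] depth [ 0.5831 -0.2709  0.1493]
smallB [ 0.4476 -0.1856  0.13  ] depth [ 0.4474 -0.1851  0.1464]
handtop [ 0.4723 -0.2782  0.2035]
finS [ 0.6421 -0.0545  0.095 ]
hand mid [ 0.4689 -0.2739  0.1588]
-6 [ 0.485 -0.273  0.157] | -5 [ 0.483 -0.275  0.156] | -4 [ 0.48  -0.273  0.158] | -3 [ 0.476 -0.272  0.159] | -2 [ 0.472 -0.269  0.161] | -1 [ 0.471 -0.272  0.16 ] | 0 [ 0.469 -0.274  0.159] | 1 [ 0.467 -0.276  0.159] | 2 [ 0.464 -0.277  0.159] | 3 [ 0.463 -0.282  0.158] | 4 [ 0.463 -0.287  0.156] | 5 [ 0.617 -0.651 -0.001] | 6 [ 0.613 -0.651 -0.001] | (420, 776, 3)
```

View pics/c3.png

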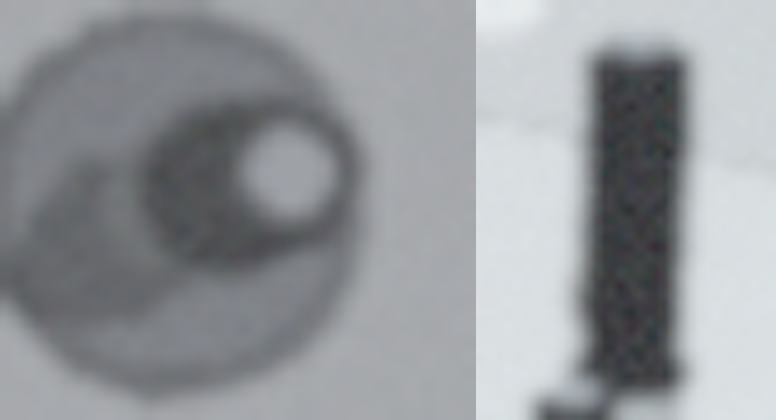

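c3 shows the large handle's light end at (290,170) and, in the scene half, its silhouette with a small bump at lower left (585,290). I'll fit handle yaw and knob bar angle from averaged depth.

```bash
cat > fit.py <<'E'
from h import *
from scipy.optimize import least_squares, minimize
def cloud(name,n,box):
    gs=[get_image(name) for _ in range(n)]; g=gs[0]
    d=np.median([x['depth'] for x in gs],0); f=np.mean([x['frame'] for x in gs],0)
    h,w=d.shape; uu,vv=np.meshgrid(np.arange(w),np.arange(h))
    s=cv2.undistortPoints(np.stack([uu,vv],-1).reshape(-1,1,2).astype(float),np.array(g['camera_matrix']),np.array([g['k1'],0,0,0,0.])).reshape(h,w,2)
    V=np.linalg.inv(g['view']); P=np.stack([s[...,0]*d,-s[...,1]*d,-d],-1)@V[:3,:3].T+V[:3,3]
    m=(d>0)
    for i in range(3): m&=(P[...,i]>box[i][0])&(P[...,i]<box[i][1])
    return P[m],f[m],np.argwhere(m)
if __name__=='__main__':
    P,c,ix=cloud('scene',8,[(.44,.51),(-.32,-.25),(.13,.195)])
    print(len(P),P.mean(0))
    def res(p):
        a=p[2]; d=P[:,:2]-p[:2]; l=d@np.array([[np.cos(a),-np.sin(a)],[np.sin(a),np.cos(a)]])
        return np.abs(l).max(1)-.012
    best=min((least_squares(res,[.474,-.285,a],loss='soft_l1',f_scale=.001) for a in np.radians(range(0,90,15))),key=lambda r:r.cost)
    print('handle',best.x[:2],np.degrees(best.x[2])%90,best.cost)
    br=c.mean(1); o=np.argsort(-br)[:25]
    print('bright',np.c_[ix[o],br[o].round(),P[o].round(3)].tolist())
    P,c,ix=cloud('top',8,[(.53,.59),(-.095,-.03),(.055,.09)])
    for zt in(.062,.068):
        Q=P[P[:,2]>zt,:2]; m=Q.mean(0); w,v=np.linalg.eigh(np.cov((Q-m).T)); print('bar',len(Q),m,np.degrees(np.arctan2(v[1,1],v[0,1])),np.sqrt(w))
    W=P[c.mean(1)>110]; print('white',W.round(4).tolist())
E
python3 fit.py
```

```text
269 [ 0.47228887 -0.27612513  0.16286423]
handle [ 0.47630287 -0.28459976] 69.59779067144663 4.8259044747183416e-05
bright [[171.0, 280.0, 149.0, 0.491, -0.279, 0.142], [172.0, 280.0, 147.0, 0.49, -0.279, 0.14], [173.0, 280.0, 141.0, 0.49, -0.277, 0.137], [174.0, 280.0, 132.0, 0.49, -0.279, 0.134], [175.0, 280.0, 122.0, 0.49, -0.278, 0.131], [153.0, 281.0, 121.0, 0.488, -0.276, 0.194], [155.0, 281.0, 121.0, 0.487, -0.276, 0.189], [157.0, 281.0, 121.0, 0.487, -0.276, 0.183], [156.0, 281.0, 121.0, 0.488, -0.277, 0.186], [154.0, 281.0, 120.0, 0.487, -0.276, 0.191], [158.0, 281.0, 114.0, 0.487, -0.276, 0.18], [165.0, 281.0, 112.0, 0.486, -0.274, 0.162], [164.0, 281.0, 112.0, 0.487, -0.276, 0.164], [162.0, 281.0, 111.0, 0.488, -0.277, 0.169], [163.0, 281.0, 111.0, 0.487, -0.276, 0.167], [161.0, 281.0, 110.0, 0.487, -0.276, 0.172], [166.0, 281.0, 108.0, 0.487, -0.276, 0.158], [159.0, 281.0, 104.0, 0.488, -0.277, 0.177], [160.0, 281.0, 104.0, 0.487, -0.276, 0.175], [167.0, 281.0, 100.0, 0.486, -0.275, 0.156], [168.0, 281.0, 96.0, 0.486, -0.276, 0.153], [169.0, 281.0, 93.0, 0.486, -0.274, 0.151], [171.0, 281.0, 93.0, 0.486, -0.275, 0.144], [170.0, 281.0, 93.0, 0.486, -0.275, 0.148], [172.0, 281.0, 90.0, 0.486, -0.276, 0.141]]
bar 63 [ 0.55957442 -0.06160791] -140.98872682009895 [0.00342184 0.01242634]
bar 62 [ 0.55984617 -0.06143199] -140.69572657550174 [0.00343828 0.01226027]
white [[0.5786, -0.0526, 0.0756], [0.5754, -0.0743, 0.0552], [0.5725, -0.0773, 0.0552], [0.5638, -0.0804, 0.0555], [0.5608, -0.0805, 0.0571], [0.5581, -0.0804, 0.0551], [0.5528, -0.0675, 0.0781], [0.5501, -0.0675, 0.0771], [0.5499, -0.0704, 0.0787], [0.5471, -0.0704, 0.0783], [0.5492, -0.0778, 0.0562], [0.5427, -0.0725, 0.0634], [0.5434, -0.075, 0.0556], [0.5405, -0.075, 0.0562], [0.5406, -0.0779, 0.0554]]
```

The width in c2 (≈10 px ≈ 26 mm) says the handle is nearly face-on to the scene camera, with the button at its left, so the corner fit is suspect. I'll fit a plane to the inner columns.

```bash
python3 - <<'E'
from fit import *
P,c,ix=cloud('scene',8,[(.44,.51),(-.32,-.25),(.145,.195)])
for k in range(278,294):
    m=ix[:,1]==k
    if m.any(): print(k,m.sum(),P[m].mean(0).round(4),c[m].mean().round(0))
for lo,hi in((282,289),(283,288),(284,287)):
    m=(ix[:,1]>=lo)&(ix[:,1]<=hi); Q=P[m,:2]; Q=Q-Q.mean(0); w,v=np.linalg.eigh(Q.T@Q)
    A=np.degrees(np.arctan2(v[1,1],v[0,1]))%180; print(lo,hi,'face dir',A)
T,c,ix=cloud('top',8,[(.44,.51),(-.32,-.25),(.19,.225)]); print('top',len(T),T.mean(0),T.min(0),T.max(0))
# min-area rect of the top face
print(cv2.minAreaRect((T[:,:2]*1000).astype(np.float32)))
E
```

```text
281 19 [ 0.4866 -0.2753  0.1696] 109.0
282 18 [ 0.4834 -0.2746  0.1691] 54.0
283 18 [ 0.4797 -0.2728  0.1704] 22.0
284 19 [ 0.4763 -0.2717  0.17  ] 15.0
285 18 [ 0.4728 -0.2703  0.1697] 15.0
286 18 [ 0.4703 -0.271   0.1699] 16.0
287 18 [ 0.4681 -0.2724  0.1698] 16.0
288 17 [ 0.4667 -0.2755  0.1704] 16.0
289 18 [ 0.4656 -0.2791  0.1708] 16.0
290 18 [ 0.4641 -0.2823  0.17  ] 20.0
291 18 [ 0.4629 -0.2859  0.169 ] 42.0
292 10 [ 0.4621 -0.2895  0.1818] 73.0
282 289 face dir 9.242533313136676
283 288 face dir 6.638251644827392
284 287 face dir 2.2875851592453387
top 90 [ 0.47575349 -0.28503977  0.20540565] [ 0.46257099 -0.2978882   0.19473286] [ 0.48806576 -0.27251478  0.20918419]
((476.00537109375, -285.9763488769531), (24.08055877685547, 23.892576217651367), 68.61202239990234)
```

Depth is clear: two faces at 69°/160°, and the top face fits a 24×24 mm square at 68.6°. Now I need to know which face has the button.

```bash
python3 - <<'E'
from h import *
s=np.mean([get_image('scene')['frame'] for _ in range(8)],0).mean(2); print(s[160:186:1,277:295].round().astype(int))
g=load('scene0')
for n in(-21,69,159,249):
    c,sn=np.cos(np.radians(n)),np.sin(np.radians(n)); print(n,[proj(g,[.4758+.015*c,-.285+.015*sn,z]).round(1) for z in(.13,.145,.165)])
E
```

```text
[[188 187 177 151 104  52  21  15  15  16  15  17  15  16  27  71 126 161]
 [192 192 184 158 109  54  22  16  15  16  18  17  15  17  33  76 130 163]
 [194 193 187 161 113  56  23  17  15  16  18  16  15  18  39  88 141 172]
 [194 193 186 161 112  56  23  15  15  15  16  15  15  20  44  96 150 180]
 [194 193 186 162 112  56  23  16  16  15  15  17  17  21  46  98 153 182]
 [194 192 186 161 112  55  23  15  16  16  15  16  16  21  49 103 155 184]
 [192 193 185 159 109  52  22  16  14  17  16  15  16  22  55 111 160 185]
 [193 192 183 153 101  49  21  17  16  16  17  16  14  23  59 116 165 187]
 [194 192 182 150  95  43  19  16  15  15  17  17  16  23  60 119 165 187]
 [194 192 181 149  93  43  20  16  17  17  15  15  16  23  60 118 165 187]
 [194 192 182 149  93  43  17  14  15  16  17  16  17  24  60 118 165 187]
 [194 192 182 149  93  43  18  15  16  15  16  16  17  25  60 119 165 187]
 [194 193 180 147  90  42  17  15  15  16  16  16  15  25  65 124 169 189]
 [194 191 178 140  85  40  18  17  15  17  16  16  17  27  72 132 174 191]
 [195 189 169 129  77  36  19  15  16  16  17  15 
[... 445 characters left out ...]
  15  17  35  85 147 183 194]
 [195 193 180 147  94  45  19  15  15  16  17  16  19  42  93 149 183 194]
 [195 190 175 138  85  40  18  16  15  16  16  14  19  40  89 144 179 193]
 [194 185 164 119  67  29  16  15  16  16  15  16  18  34  72 125 168 189]
 [193 181 151 103  56  31  18  16  17  17  16  15  18  24  54 105 158 185]
 [187 172 144 107  76  53  32  20  17  18  18  18  19  27  57 109 159 186]]
-21 [array([282. , 173.9]), array([282.1, 168.7]), array([282.3, 161.6])]
69 [array([281.8, 177. ]), array([282. , 171.7]), array([282.1, 164.6])]
159 [array([289.9, 177.2]), array([290.1, 171.9]), array([290.3, 164.8])]
249 [array([290. , 174.1]), array([290.1, 168.9]), array([290.4, 161.8])]
```

The bump is at z≈0.125, on the hidden −21° face, below where the pads go (z≥0.146), so I close along 69°. Knob: bar toward 219°, target 182.8° (stove yaw 2.8°). Turn the knob now.

```bash
python3 - <<'E'
from h import *
K=np.array([.5588,-.0613]); A,B=np.radians(129),np.radians(92.8)
q0,q1=q(down(A)),q(down(B))
best=None
for f in(0,np.pi):
    j0=inverse_kinematics([*K,.068],q(down(A+f))); j1=inverse_kinematics([*K,.068],q(down(B+f)))
    print(f,np.round(j0,2) if j0 is not None else None,np.round(j1,2) if j1 is not None else None)
    if j0 is not None and j1 is not None and (best is None or abs(j0[5])<best[0]): best=(abs(j0[5]),f)
f=best[1]
move_to([.40,-.40,.33],q(down(A+f)))
move_to([*K,.20],q(down(A+f)))
move_l([*K,.0685],.12); close(); s=state(); print(s['finger_gap'],s['ft_force'],s['time'])
m=(A-B)
move_l([*K,.0685],.1,q(down(B+f))) if False else None
for t in(.33,.66,1.): move_to([*K,.0685],q(down(A-m*t+f)))
s=state(); print(s['finger_gap'],s['ft_force'],s['moment'],np.round(s['ee_pos'],4),s['time'])
gripper_open(); move_l([*K,.20],.2); print(state()['time'])
move_to([.45,-.30,.33],q(down(B+f)))
g=snap('top','top1'); crop(g,'c4',160,120,250,210,6); print(state()['time'])
E
```

```text
0 [-0.17  0.02  1.59 -0.    1.53 -2.42] [-0.17  0.02  1.59 -0.    1.53 -1.79]
3.141592653589793 [-0.17  0.02  1.59 -0.    1.53  0.72] [-0.17  0.02  1.59 -0.    1.53  1.35]
0.011751371323334345 [-2.35595067  3.07116242  1.50784257] 6.95
0.012199931154359963 [-4.4412828   5.58436245  1.95040934] [0.87354612 0.72540901 0.00965336] [ 0.5583 -0.0603  0.0685] 7.9083
9.95
11.125
```

View pics/c4.png

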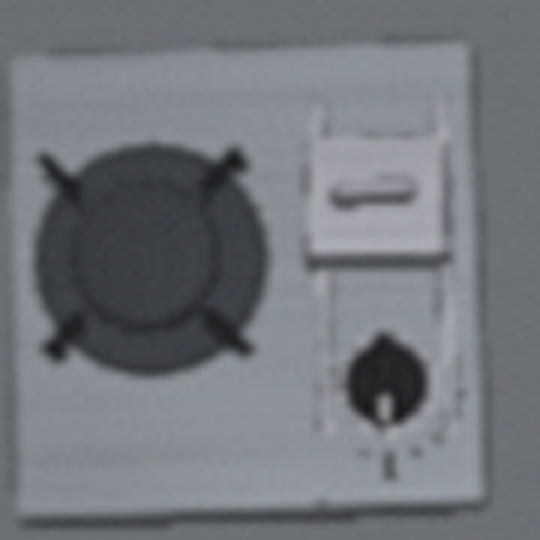

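c4 shows the pointer (386,408) aimed at the long mark (391,465). Check numerically with the bar fit, then measure the hood fin.

```bash
python3 - <<'E'
from fit import *
P,c,ix=cloud('top',8,[(.53,.59),(-.095,-.03),(.066,.09)])
Q=P[:,:2]; m=Q.mean(0); w,v=np.linalg.eigh(np.cov((Q-m).T)); print('bar',len(Q),m,np.degrees(np.arctan2(v[1,1],v[0,1]))%180,np.sqrt(w)); print(cv2.minAreaRect((Q*1000).astype(np.float32)))
P,c,ix=cloud('top',8,[(.6,.69),(-.1,-.01),(.097,.12)])
print('fin',len(P),P.mean(0),P.min(0),P.max(0))
P,c,ix=cloud('top',1,[(.45,.77),(-.15,.17),(.038,.052)])
print('deck',cv2.minAreaRect((P[:,:2]*1000).astype(np.float32)))
print('z',P[:,2].mean(),state()['time'])
E
```

```text
bar 65 [ 0.55941242 -0.06130646] 4.494915194317315 [0.00378693 0.01123069]
((559.9727783203125, -61.46051788330078), (37.4317741394043, 11.490933418273926), 0.8081309795379639)
fin 42 [ 0.64485155 -0.05629316  0.1081361 ] [ 0.64107437 -0.07551916  0.09731429] [ 0.64808215 -0.03965564  0.11160949]
deck ((611.71826171875, 11.297149658203125), (230.14834594726562, 233.0414276123047), 2.9977505207061768)
z 0.0459994008299255 11.975
```

Bar at about 2.7° (mean of the two fits) against a stove yaw of 2.8–3.0°: the knob is set. Now the hood.

```bash
python3 - <<'E'
from h import *
Y=np.radians(2.9); u=np.array([np.cos(Y),np.sin(Y)]); F=np.array([.6446,-.0567])
c=[(abs(j[5]),f) for f in(0,np.pi) for j in[inverse_kinematics([*F,.1],q(down(Y+f)))] if j is not None]; f=min(c)[1]; print(c)
o=q(down(Y+f))
move_to([*F,.18],o); move_l([*F,.0985],.12); close(); s=state(); f0=np.array(s['ft_force']); print(s['finger_gap'],f0,s['time'])
D=.0825; p=F-u*D; move_l([*p,.0985],.08); s=state(); print(np.array(s['ft_force'])-f0,s['time'])
for i in range(10):
    D+=.001; p=F-u*D; move_l([*p,.0985],.03); s=state(); fx=(np.array(s['ft_force'])-f0)[:2]@u; print(round(D,4),fx.round(2),(np.array(s['ee_pos'])).round(4))
    if fx>14: break
print(s['finger_gap'],state()['time'])
E
```

```text
[(np.float64(0.19091748118667784), 0)]
0.007447020120655073 [-0.00245372 -0.12095815 -0.29081362] 15.3
[-2.40593864 -0.04473823  0.51040743] 16.4833
0.0835 1.32 [ 0.5616 -0.0609  0.0985]
0.0845 1.99 [ 0.5604 -0.061   0.0985]
0.0855 2.16 [ 0.5591 -0.0611  0.0985]
0.0865 5.81 [ 0.559  -0.0611  0.0985]
0.0875 9.91 [ 0.5589 -0.0611  0.0985]
0.0885 13.79 [ 0.5589 -0.061   0.0985]
0.0895 18.28 [ 0.5588 -0.0611  0.0985]
0.007463209275070198 18.2333
```

The hood reached its stop (force rises sharply at D=0.0865). Release it, rise, and check both the hood and the final-pose IK.

```bash
cat > fin.py <<'E'
from h import *
TIP=np.array([.6183,.0557,.11]); L=np.array([.4758,-.2852]); YL=np.radians(69)
def final(az,flip,tip=TIP,back=.139):
    a=np.radians(az); z=np.array([np.cos(a),np.sin(a),-1])/2**.5; y=np.array([-np.sin(a),np.cos(a),0])*(1 if flip else -1)
    return tip-back*z, np.column_stack([np.cross(y,z),y,z])
E
python3 - <<'E'
from fin import *
Y=np.radians(2.9); u=np.array([np.cos(Y),np.sin(Y)]); F=np.array([.6446,-.0567])
move_l([*(F-u*.0865),.0985],.03); gripper_open(); move_l([*(F-u*.0865),.24],.25)
for f in(0,np.pi):
    j=inverse_kinematics([*L,.154],q(down(YL+f))); print('L',f,None if j is None else np.round(j,2))
for az in(-40,-20,0,20,40):
    for fl in(0,1):
        p,Rm=final(az,fl); j=inverse_kinematics(p,q(Rm)); print(az,fl,None if j is None else np.round(j,2))
move_to([*L,.26],q(down(YL))) if inverse_kinematics([*L,.26],q(down(YL))) is not None else move_to([*L,.26],q(down(YL+np.pi)))
print(np.round(state()['joint_pos'],2))
from fit import cloud
P,c,ix=cloud('top',4,[(.5,.69),(-.1,-.01),(.097,.12)]); print('fin',len(P),P.mean(0),P.min(0),P.max(0))
print(state()['time'])
E
```

```text
L 0 [-0.6  -0.03  1.49 -0.    1.68 -1.81]
L 3.141592653589793 [-0.6  -0.03  1.49 -0.    1.68  1.34]
-40 0 None
-40 1 [ 0.58 -0.31  1.82 -0.76  1.41 -0.25]
-20 0 [ 0.42 -0.64  2.05 -0.56  1.17  2.41]
-20 1 [ 0.42 -0.64  2.05 -0.56  1.17 -0.73]
0 0 None
0 1 None
20 0 [-0.31 -0.78  2.13  0.49  1.17  0.86]
20 1 [-0.31 -0.78  2.13  0.49  1.17 -2.28]
40 0 [-0.51 -0.49  1.95  0.74  1.4   0.33]
40 1 None
[-0.6  -0.02  1.3   0.    1.87 -1.8 ]
fin 46 [ 0.55986673 -0.06100168  0.10735891] [ 0.55544647 -0.07974475  0.09709706] [ 0.56409364 -0.04349437  0.11252689]
22.0917
```

The fin moved to x=0.5599, centred over the knob (hood home). Now grasp and draw the lighter, then go to hover.

```bash
python3 - <<'E'
from fin import *
from scipy.spatial.transform import Rotation as R
o=q(down(YL))
move_l([*L,.154],.12); close(); s=state(); f0=np.array(s['ft_force']); print('gap',s['finger_gap'],f0,s['time'])
move_l([*L,.27],.12); s=state(); print(s['finger_gap'],np.array(s['ft_force'])-f0)
move_l([*L,.36],.2)
p,Rm=final(-40,1,TIP+[0,0,.09]); j=inverse_kinematics(p,q(Rm)); print(np.round(j,2),np.round(s['joint_pos'],2))
move_to(p,q(Rm)); s=state(); print(s['finger_gap'],np.round(s['ee_pos'],4),s['time'])
hold(.3)
a=snap('scene','s5'); b=snap('top','t5')
A=cv2.resize(a['frame'][100:300,60:310],None,fx=1.6,fy=1.6); B=cv2.resize(b['frame'][100:300,130:380],None,fx=1.6,fy=1.6)
cv2.imwrite('pics/c5.png',np.hstack([A,B]))
print('tip expected px',proj(a,TIP+[0,0,.09]),proj(b,TIP+[0,0,.09]))
E
```

```text
gap 0.02383999726506211 [-0.20523348  0.38418675 -0.80616233] 24.125
0.023899132127113587 [0.56261882 0.14962508 0.41721715]
[ 0.58 -0.32  1.67 -0.74  1.53 -0.36] [-0.6  -0.02  1.28  0.    1.89 -1.81]
0.023218939127441746 [0.5431 0.1182 0.298 ] 27.3833
tip expected px [158.48191791 187.9678986 ] [175.82871478 154.62329769]
```

View pics/c5.png

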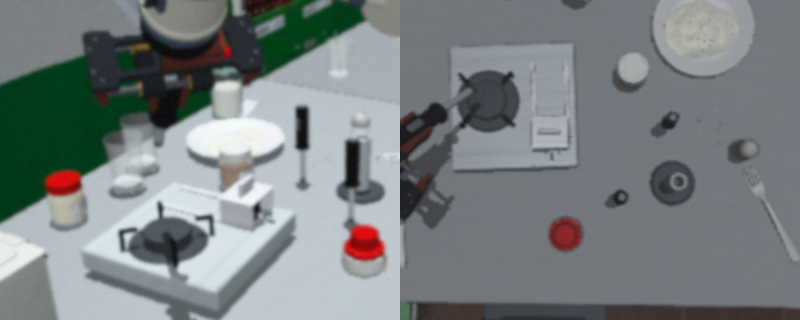

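c5 shows the lighter held slanting, nozzle tip in the top half at about (470,92) vs expected (473,87). Stand is empty, hood over the knob and the bystanders in place. Descend and check by zoom.

```bash
python3 - <<'E'
from fin import *
p,Rm=final(-40,1); move_l(p,.08); hold(.4); s=state(); print(s['finger_gap'],np.round(s['ee_pos'],4),np.round(s['ft_force'],2),s['time'])
a=snap('scene','s6'); b=snap('top','t6')
u,v=proj(a,TIP);U,V=proj(b,TIP); print(u,v,U,V)
A=cv2.resize(a['frame'][170:250,115:195],(400,400),interpolation=cv2.INTER_CUBIC);B=cv2.resize(b['frame'][130:190,150:210],(400,400),interpolation=cv2.INTER_CUBIC)
cv2.imwrite('pics/c6.png',np.hstack([A,B])); print('exp in crop',(u-115)*5,(v-170)*5,400+(U-150)*6.67,(V-130)*6.67)
z=-Rm[:,2]
for t in(.0,.02,.04,.06,.08): x=TIP+z*t; print(t,proj(a,x).round(1),at_d(a,proj(a,x)).round(3),at_d(b,proj(b,x)).round(3),x.round(3))
E
```

```text
0.023900122832184723 [0.543  0.1189 0.2084] [ 0.36 -0.02 -1.53] 29.4583
162.25590983370324 224.9379713348481 181.42378975807497 159.84420986839967
exp in crop 236.2795491685162 274.6898566742405 609.5966776863601 199.06087982222581
0.0 [162.3 224.9] [0.604 0.072 0.122] [0.616 0.053 0.123] [0.618 0.056 0.11 ]
0.02 [162.9 222.2] [0.592 0.082 0.136] [0.606 0.063 0.136] [0.607 0.065 0.124]
0.04 [163.6 219.4] [0.563 0.112 0.165] [0.596 0.072 0.146] [0.597 0.074 0.138]
0.06 [164.3 216.4] [0.555 0.118 0.177] [0.585 0.082 0.157] [0.586 0.083 0.152]
0.08 [165.1 213.4] [0.547 0.124 0.188] [0.572 0.088 0.189] [0.575 0.092 0.167]
```

View pics/c6.png

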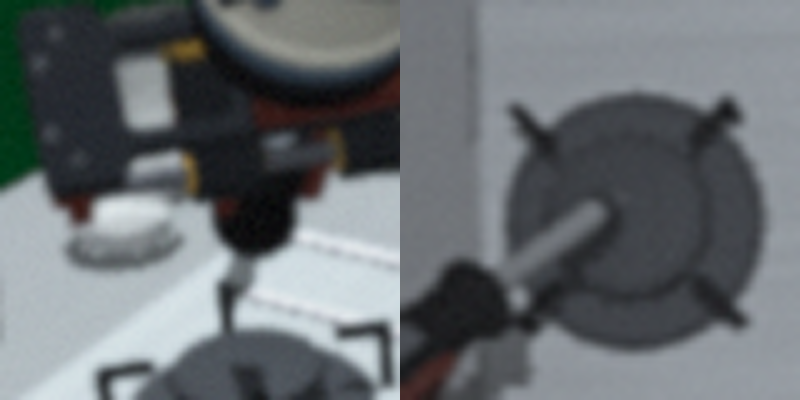

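c6 shows in the top half the nozzle tip at (605,208) over the burner's inner disc (centre ≈(636,217)), expected (610,199); parallax accounts for the offset from the disc. I'll fit the nozzle axis from averaged depth to check tilt and tip.

```bash
python3 - <<'E'
from fit import *
P,c,ix=cloud('top',8,[(.56,.64),(.035,.11),(.1,.175)])
br=c.mean(1); 
p0,Rm=None,None
from fin import final,TIP
_,Rm=final(-40,1); z=-Rm[:,2]
d=P-TIP; t=d@z; y=d@Rm[:,1]; n=d@np.cross(z,Rm[:,1]); n*=np.sign(np.cross(z,Rm[:,1])[2])
o=np.argsort(t)
for lo in np.arange(-.015,.09,.01):
    m=(t>=lo)&(t<lo+.01)
    if m.any(): print(round(lo+.005,3),m.sum(),'lat',y[m].mean().round(4),'lat bright',y[m&(br>60)].mean().round(4) if (m&(br>60)).any() else None,'n max',np.percentile(n[m],85).round(4),'n med',np.median(n[m]).round(4),'br',br[m].max().round())
print(Rm[:,1],np.cross(z,Rm[:,1]))
E
```

```text
0.0 6 lat -0.0011 lat bright -0.0024 n max 0.0067 n med 0.0051 br 69.0
0.01 13 lat -0.002 lat bright -0.0011 n max 0.0071 n med 0.0059 br 91.0
0.02 10 lat -0.0007 lat bright -0.0007 n max 0.007 n med 0.0057 br 118.0
0.03 13 lat -0.0013 lat bright -0.0013 n max 0.0064 n med 0.0055 br 118.0
0.04 14 lat -0.0009 lat bright -0.0009 n max 0.0065 n med 0.0056 br 117.0
0.05 9 lat -0.0021 lat bright -0.0021 n max 0.006 n med 0.0053 br 117.0
0.06 13 lat -0.0011 lat bright -0.0011 n max 0.0066 n med 0.0058 br 116.0
0.07 15 lat -0.0019 lat bright -0.0019 n max 0.0069 n med 0.0059 br 121.0
0.08 5 lat 0.0008 lat bright 0.0008 n max 0.0068 n med 0.006 br 110.0
[0.64278761 0.76604444 0.        ] [-0.54167522  0.45451948 -0.70710678]
```

The nozzle axis matches the commanded 45° line, with the surface 6 mm off axis, lateral error about 1 mm, and the tip at t≈0. Handing in.

```bash
python3 -c "
from bench import *
print(state()['time'],job_done())"
```

```text
the job is handed in; nothing more can be done
29.9583 None
```

I handed the job in at about 30 s of the 58 s. The knob pointer is within about 2° of the long mark by the camera fit, and the hood is home against its stop. The lighter is held at 45° with its tip 4 cm above the burner centre (within a few mm), and the timer, jar and salt shaker were not touched.

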